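# Nest the washed staining rails in the drying carrier

### The arm

A 7-joint arm with a two-finger parallel gripper is mounted at the origin on a cart in front of the work surface, level with it; the furniture and walls round the work are solid. World frame = base frame: x ahead of the robot, y to its left, z up, the work surface at z = 0. Lengths are in m, angles in rad, forces in N, time in s.
With the tool pointing down it reaches from about 0.4 to 0.85 m from the base axis. Payload 10.4 kg.
Tool frame: the origin (TCP) lies midway between the tips of the shut fingers; the grasp point (between the pads) lies 19 mm behind it; z points along the fingers, y is the line along which they close (so a half turn about z gives the same grasp; the last joint's range is limited). The gripper opens to 87 mm and grips with 3 to 60 N. Pads are 19 mm wide; open, the fingers measure 117 mm over their backs; the gripper's body (75 mm by 190 mm) begins 51 mm behind the grasp point.
Start: joints at [1.236, 0.332, -0.065, 1.46, 0.022, 1.35, -0.088], TCP at [0.192, -0.595, 0.223] pointing down, gripper open.
Joint ranges: [-2.6, 2.6], [-0.5, 2.12], [-1.47, 1.34], [0.16, 2.42], [-1.27, 4.41], [0.06, 2.06], [-2.6, 2.6]. Speed limits (rad/s): [2.22, 2.22, 2.79, 2.79, 3.14, 3.14, 3.14].

### API

Orientations are given as a unit quaternion [x, y, z, w].
In Python, from bench import r gives the robot as it stands.
- The arm moves only by the tool arm_command, never from a script. Its argument "moves" is one flat list of numbers, 4 for each row, row after row: the shift along the tool's x, y, z in cm, then the turn about the tool's z in degrees. A call has 1 to 12 rows; each row shifts and turns the commanded pose from where the row before left it, along the tool's axes as they then stand; what a row does not reach is not made up. A row lasts 1/12 s, in which the tool goes at most 41.7 mm and 7.16 degrees, less where a joint would pass 70% of its speed; a pose out of reach is approached as far as the arm can. A call with a gripper value outside its range is refused whole. "fingers" is the opening in per cent of the stroke, from 0 (shut) to 100 (fully open), set as the call begins (left out, the last holds). The fingers move at their own pace and stop on an object; "squeeze" is the grip in N (left out, the last holds). Time passes only in rows, so rows that do not move let the fingers close. It gives the time, the measured TCP pose, the force, the opening and the grip force at its end, in the units of the state.
- r.read_state(): the state, without advancing time (a new reading comes with each control period).
- r.camera(name): name is "scene" or "top" or "wrist"; returns the picture (420x560x3 uint8, red, green, blue); there is no depth.
- r.camera_info(name): a dict with "fx", "fy", "cx", "cy" (pixels), "k1" (the pictures are not rectified: a ray, as slopes to the right and down, at radius r is drawn at 1 + k1 r^2 times it, then the intrinsics apply), "origin" and "attitude" of the camera in the world. Camera axes: x right, y up, looking along -z (the intrinsics and any distortion apply to the point x, -y, -z); pixel columns grow to the right and rows downward; lengths in m; the calibration is good to about 2 mm. A picture is of the moment at which its call begins: read the wrist's pose just before it. camera_info takes no time and is no camera call; for the wrist camera it gives the pose at the moment of the call.
- r.close_job(): hands the job in; it is judged then, once.
The state is a dict: "time": time; "joint_positions": joint angles; "joint_vel": joint speeds; "joint_torque": joint torques, N m; "ee_pos": TCP position; "eef_rot": TCP orientation; "ft_force": force on the tool from outside, world axes, zero at the start; "torque": the same for the moment, N m; "width": finger opening in m; "grip_force": force on a finger pad.
Only numpy, scipy, OpenCV 4.12 (cv2) and the standard library are available. Lean on these libraries where they do the work, as an engineer would, in place of code of your own. Each camera call takes 0.05 s, during which the arm holds its last target. There are 200 camera calls.

### The job

The washed slide-staining rails go to the drying oven nested, so that they cannot slide about. Take the open-side-up rail from the draining stand and lay it flat in the free bay of the drying carrier, then set the open-side-down rail squarely astride the two, so that its flanges drop into both rails beneath and it sits fully home, level, with the ends roughly in line. Set the rails down without dropping them, leave the first rail in its bay, and do not disturb the two dropper bottles, the petri dish or the specimen cup.

Things in the scene. Friction and masses are not known exactly. Their poses are not given: they have to be found in the camera images.
- rail_laid_mid (a point): Stainless channel, 120 long (its x), 46 wide over the flanges (its y), 30 high, 3 mm sheet, ends open, inside width 40, drain slots in its back; 0.14 to 0.24 kg. Point at the centre of its outline, 15 mm from back and from open side. Lies open side up in the taken bay of the carrier from the start and stays there; z points out of its open side (up).
- rail_up_mid (a point): Stainless channel, 120 long (its x), 46 wide over the flanges (its y), 30 high, 3 mm sheet, ends open, inside width 40, drain slots in its back; 0.14 to 0.24 kg. Point at the centre of its outline, 15 mm from back and from open side. Starts on the draining stand, open side up, in the left or the right place; z points out of its open side, x uphill along the slope.
- rail_down_mid (a point): Stainless channel, 120 long (its x), 46 wide over the flanges (its y), 30 high, 3 mm sheet, ends open, inside width 40, drain slots in its back; 0.14 to 0.24 kg. Point at the centre of its outline, 15 mm from back and from open side. Starts on the draining stand, open side down, in the other place; z points out of its closed back (so up and towards the robot), x uphill along the slope.
- stand: Fixed draining stand of bent 6 mm wire, 142 wide (y), about 125 deep (x); origin on the worktop below the bed's middle. The bed slopes 30 degrees, falling towards the stand's -x side, which faces the robot. Two rails lie on its cross wires lengthwise down the slope, centres 72 to 78 mm apart, lower ends against a stop wire 12 mm high over the bed; rail centres 62 mm above the worktop.
- carrier: Fixed drying carrier: steel plate 142 (x, the rails' direction) by 130 (y), two bays with centres at y = -36 (taken) and +36 (free), 26 mm between the rails laid there. Origin on the worktop under its middle. Tabs round each bay rise 6 mm above the bay floor and leave a rail 1.5 mm play each side, 3 mm each end. Wire handles stand out to y = +-83, 12 mm high.
- nest (a point): Where the centre of the open-down rail comes to lie when fully home: over the carrier's middle, 25 mm above the worktop, axes as the carrier's. Its flange edges then stand on the insides of the two laid rails' backs, its own back on their two inner flanges, with about 4 mm sideways play each side between flanges.
- bay_free (a point): Centre of the free bay's floor, 7 mm above the worktop, axes as the carrier's; a rail laid there has its centre 15 mm above this point.
- dropper_red: Bystander: red-capped dropper bottle, 23 wide, 74 high, between the microscope and the carrier; origin at its underside.
- dropper_blue: Bystander: blue dropper bottle, 21 wide, 74 high, left of the carrier and the stand; origin at its underside.
- petri: Bystander: closed petri dish, 59 wide, 15 high, left of the carrier; origin at its underside.
- cup: Bystander: lidded specimen cup, 47 wide, 58 high, left of the stand; origin at its underside.
- bay_taken (a point): Centre of the taken bay's floor, 7 mm above the worktop, axes as the carrier's.

How it is judged:
On the way, in this order (a step that is already met when the one before it is completed fails the run):
1. the open-up rail lies flat in the free bay, let go (x of rail_up_mid in the frame of bay_free between -0.007 and 0.007 m and y of rail_up_mid in the frame of bay_free between -0.0035 and 0.0035 m and z of rail_up_mid in the frame of bay_free between 0.0125 and 0.0175 m and angle between rail_up_mid's own z axis and vertical below 0.05 rad and angle between the x axis of rail_up_mid and the x axis of carrier, either way round below 0.06 rad and contact force between the fingers and rail_up below 0.05 N), for 0.2 s.
2. the open-down rail is nested fully home over both laid rails (x of rail_down_mid in the frame of nest between -0.01 and 0.01 m and y of rail_down_mid in the frame of nest between -0.009 and 0.009 m and z of rail_down_mid in the frame of nest between -0.0025 and 0.0025 m and angle between rail_down_mid's own z axis and vertical below 0.05 rad and angle between the x axis of rail_down_mid and the x axis of carrier, either way round below 0.08 rad), for 0.2 s.
At the end, for the whole second after the job is handed in: Both open-up rails lie level in their bays (3.5 mm sideways, 7 mm lengthwise, 2.5 mm in height); the open-down rail is interlocked over them, 9 mm sideways and 10 mm lengthwise of the carrier's middle, centre 25 mm (within 2.5) above the worktop, level within 3 degrees; all at rest (all of step 2 and x of rail_up_mid in the frame of bay_free between -0.007 and 0.007 m and y of rail_up_mid in the frame of bay_free between -0.0035 and 0.0035 m and z of rail_up_mid in the frame of bay_free between 0.0125 and 0.0175 m and angle between each of rail_up_mid, rail_laid_mid's own z axis and vertical below 0.05 rad and angle between the x axis of each of rail_up_mid, rail_laid_mid and the x axis of carrier, either way round below 0.06 rad and x of rail_laid_mid in the frame of bay_taken between -0.007 and 0.007 m and y of rail_laid_mid in the frame of bay_taken between -0.0035 and 0.0035 m and z of rail_laid_mid in the frame of bay_taken between 0.0125 and 0.0175 m and linear speed of each of rail_laid, rail_up, rail_down below 0.02 m/s); the robot touches nothing.
It fails at once if a rail is dropped (it moves faster than 0.5 m/s with no finger touching it) ((contact force between the fingers and rail_laid below 0.05 N and linear speed of rail_laid above 0.5 m/s) or (contact force between the fingers and rail_up below 0.05 N and linear speed of rail_up above 0.5 m/s) or (contact force between the fingers and rail_down below 0.05 N and linear speed of rail_down above 0.5 m/s)).
It fails at once if the red-capped dropper bottle is pushed more than 3 cm or tipped over (distance of dropper_red from where it was at the start of the episode above 0.03 m or angle between dropper_red's own z axis and vertical above 0.5 rad).
It fails at once if the blue dropper bottle is pushed more than 3 cm or tipped over (distance of dropper_blue from where it was at the start of the episode above 0.03 m or angle between dropper_blue's own z axis and vertical above 0.5 rad).
It fails at once if the petri dish is pushed more than 3 cm or tipped over (distance of petri from where it was at the start of the episode above 0.03 m or angle between petri's own z axis and vertical above 0.5 rad).
It fails at once if the specimen cup is pushed more than 3 cm or tipped over (distance of cup from where it was at the start of the episode above 0.03 m or angle between cup's own z axis and vertical above 0.5 rad).
It also fails if it takes over 58 s, if anything falls off the work surface, if the arm or the gripper's body presses on something with over 40 N, if the wrist force passes 120 N, or if a joint passes its speed limit or range.

## Working session

There is one attempt and no reset: what is moved stays moved. The work goes in short steps, Python scripts to look and compute and a tool call to move; the robot and the scene stay as the last step left them, time stands still between calls to the robot, and variables do not carry over. Pictures are saved under pics/ and viewed, at most 10 in all, crops included, and the job is handed in when it is done.

Besides the shell and the picture viewer there is one more tool, called after "Call:" as a command line: name --argument value ..., lists and objects as JSON in quotes. arm_command: Moves the arm, as the interface text tells. Its arguments: {"type":"object","properties":{"moves":{"type":"array"},"fingers":{"type":"number"},"squeeze":{"type":"number"}},"required":["moves"]}

```bash
mkdir -p pics; ls
python3 - <<'E'
from bench import r
import cv2,numpy as np
for n in("scene","top"):
    cv2.imwrite(f"pics/{n}0.png",r.camera(n)[:,:,::-1]); print(r.camera_info(n))
print(r.camera_info("wrist"))
print(r.read_state())
E
```

```text
pics
{'fx': 509.1442021009415, 'fy': 509.1442021009415, 'cx': 275.41357311958734, 'cy': 206.93019818507997, 'k1': -0.19274831023424419, 'origin': array([-0.1366091 ,  0.65880693,  0.65400976]), 'attitude': array([-0.2123536 ,  0.37463539,  0.77709528, -0.45899586])}
{'fx': 484.7580481240861, 'fy': 484.7580481240861, 'cx': 283.6277310048152, 'cy': 203.15910456891038, 'k1': -0.12859356849863973, 'origin': array([0.28429561, 0.28788156, 0.93676788]), 'attitude': array([-0.07283515,  0.08068561,  0.71787731, -0.68763147])}
{'fx': 360.35581808252243, 'fy': 360.35581808252243, 'cx': 278.3805041814566, 'cy': 206.93139152819904, 'k1': -0.06062498208312903, 'origin': array([ 0.26866877, -0.56908279,  0.38487923]), 'attitude': array([-0.12002913,  0.0871108 , -0.58241055,  0.79925132])}
{'time': 0.1, 'joint_positions': array([ 1.23640603,  0.3328043 , -0.06467901,  1.46087015,  0.02160993,
        1.3498995 , -0.08852242]), 'joint_vel': array([ 0.00100026,  0.00024731,  0.00049269, -0.00184622, -0.0004162 ,
        0.00040775, -0.00034308]), 'joint_torque': array([ 4.87048055e-04, -6.24542499e+01,  2.36911996e-02, -3.90719926e+01,
       -6.16236334e-02,  3.66373127e-02,  1.03878431e-04]), 'ee_pos': array([ 0.19159979, -0.5945369 ,  0.22183006]), 'eef_rot': array([ 9.87874336e-01,  1.55254250e-01, -1.36823076e-04, -6.28135399e-04]), 'ft_force': array([0.41452793, 0.65629882, 0.4810071 ]), 'torque': array([-0.00429772, -0.02624895, -0.03026898]), 'grip_force': 0.0, 'width': 0.0870990972612063}
```

View pics/top0.png

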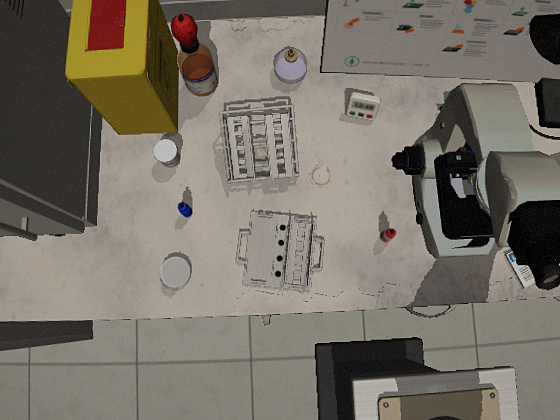

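View pics/scene0.png

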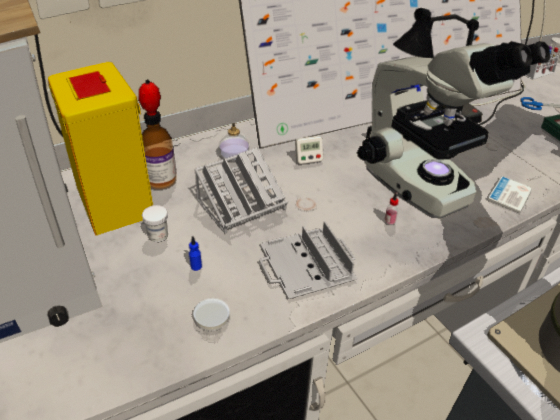

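```bash
cat > h.py <<'E'
import cv2,numpy as np
from scipy.spatial.transform import Rotation as R
def proj(ci,P):
    p=R.from_quat(ci["attitude"]).inv().apply(np.atleast_2d(P)-ci["origin"])
    s=np.c_[p[:,0],-p[:,1]]/-p[:,2:]
    s=s*(1+ci["k1"]*(s**2).sum(1,keepdims=True))
    return s*ci["fx"]+[ci["cx"],ci["cy"]]
def unproj(ci,uv,z):
    d=(np.atleast_2d(uv).astype(float)-[ci["cx"],ci["cy"]])/ci["fx"]; s=d.copy()
    for _ in range(20): s=d/(1+ci["k1"]*(s**2).sum(1,keepdims=True))
    v=R.from_quat(ci["attitude"]).apply(np.c_[s[:,0],-s[:,1],-np.ones(len(s))])
    return ci["origin"]+v*((np.reshape(z,-1)-ci["origin"][2])/v[:,2])[:,None]
def crop(im,x,y,w,h,k): return cv2.resize(im[y:y+h,x:x+w],None,fx=k,fy=k,interpolation=cv2.INTER_CUBIC)
E
python3 - <<'E'
from bench import r
from h import *
im=cv2.imread("pics/top0.png")
cv2.imwrite("pics/c0.png",np.hstack([crop(im,210,90,100,100,4),crop(im,230,200,100,100,4)]))
ci=r.camera_info("top")
for uv,z in [((260,140),.06),((280,250),.02),((389,235),.07),((185,209),.07),((176,271),.015),((166,151),.058),((361,106),.03),((435,245),.1)]: print(uv,unproj(ci,[uv],z)[0].round(3))
E
```

```text
(260, 140) [0.603 0.314 0.06 ]
(280, 250) [0.396 0.284 0.02 ]
(389, 235) [0.408 0.085 0.07 ]
(185, 209) [0.472 0.455 0.07 ]
(176, 271) [0.364 0.483 0.015]
(166, 151) [0.59  0.495 0.058]
(361, 106) [0.679 0.108 0.03 ]
(435, 245) [0.382 0.011 0.1  ]
```

View pics/c0.png

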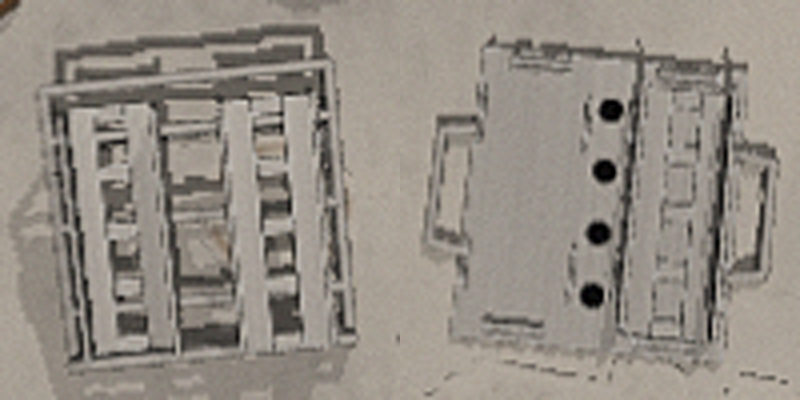

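```bash
cat >> h.py <<'E'
def yaw(q): m=R.from_quat(q).as_matrix(); return np.degrees(np.arctan2(m[1,0],m[0,0]))
def plan(pos,psi,wps,v=3.5):
    """wps: (x,y,z,yaw deg); prints rows per waypoint"""
    pos=np.array(pos,float)
    for w in wps:
        t=np.array(w[:3]);a=w[3];n=int(np.ceil(max(np.linalg.norm(t-pos)*100/v,abs(a-psi)/6.5,1)))
        d=(t-pos)/n;rows=[]
        for i in range(n):
            c,s=np.cos(np.radians(psi)),np.sin(np.radians(psi))
            rows.append([round(100*x,2) for x in (d@[c,s,0],d@[s,-c,0],-d[2])]+[round((psi-a)/(n-i),2)])
            psi-=rows[-1][3]
        pos=t;print(n,w);print(",".join(",".join(f"{x:g}" for x in q) for q in rows))
E
python3 - <<'E'
from bench import r
from h import *
ci=r.camera_info("top")
def a(p,q,zp,zq,o):
    P=unproj(ci,[np.array(p)/4+o,np.array(q)/4+o],[zp,zq]); d=P[0]-P[1]; print(P.round(3).tolist(),np.degrees(np.arctan2(d[1],d[0])))
o=np.array([210,90]);a((70,105),(90,350),.105,.045,o);a((308,100),(330,345),.105,.045,o)
o=np.array([130,200]);a((640,70),(615,335),.037,.037,o);a((727,60),(705,340),.037,.037,o);a((485,45),(450,340),.005,.005,o)
s=r.read_state();print(yaw(s["eef_rot"]))
plan(s["ee_pos"],yaw(s["eef_rot"]),[(.19,-.5,.48,18),(.45,-.25,.48,18),(.48,.1,.48,10),(.50,.31,.3,0)])
E
```

```text
[[0.636, 0.371, 0.105], [0.535, 0.369, 0.045]] 0.95564350584554
[[0.634, 0.261, 0.105], [0.533, 0.254, 0.045]] 3.825046945181012
[[0.455, 0.263, 0.037], [0.331, 0.28, 0.037]] -7.941471201414744
[[0.458, 0.221, 0.037], [0.327, 0.239, 0.037]] -7.5507149139491
[[0.476, 0.337, 0.005], [0.334, 0.358, 0.005]] -8.412232771230098
17.863090890558503
8 (0.19, -0.5, 0.48, 18)
0.34,-1.13,-3.23,-0.02,0.34,-1.13,-3.23,-0.02,0.34,-1.13,-3.23,-0.02,0.34,-1.13,-3.23,-0.02,0.35,-1.13,-3.23,-0.01,0.35,-1.13,-3.23,-0.02,0.35,-1.13,-3.23,-0.01,0.35,-1.13,-3.23,-0.02
11 (0.45, -0.25, 0.48, 18)
2.95,-1.43,-0,0,2.95,-1.43,-0,0,2.95,-1.43,-0,0,2.95,-1.43,-0,0,2.95,-1.43,-0,0,2.95,-1.43,-0,0,2.95,-1.43,-0,0,2.95,-1.43,-0,0,2.95,-1.43,-0,0,2.95,-1.43,-0,0,2.95,-1.43,-0,0
11 (0.48, 0.1, 0.48, 10)
1.24,-2.94,-0,0.73,1.21,-2.96,-0,0.73,1.17,-2.97,-0,0.73,1.13,-2.99,-0,0.73,1.09,-3,-0,0.73,1.05,-3.01,-0,0.73,1.01,-3.03,-0,0.72,0.98,-3.04,-0,0.73,0.94,-3.05,-0,0.72,0.9,-3.06,-0,0.73,0.86,-3.08,-0,0.72
8 (0.5, 0.31, 0.3, 0)
0.7,-2.54,2.25,1.25,0.65,-2.56,2.25,1.25,0.59,-2.57,2.25,1.25,0.53,-2.58,2.25,1.25,0.48,-2.59,2.25,1.25,0.42,-2.6,2.25,1.25,0.36,-2.61,2.25,1.25,0.31,-2.62,2.25,1.25
```

Call:
arm_command --moves '[0.3, -1.1, -3.9, 0, 0.3, -1.1, -3.9, 0, 0.3, -1.1, -3.9, 0, 0.3, -1.1, -3.9, 0, 0.3, -1.1, -3.9, 0, 0.3, -1.1, -3.9, 0, 0.3, -1.1, -3.9, 0, 0.3, -1.1, -3.9, 0]' --fingers 69 --squeeze 12

```text
time: 0.77
ee_pos: [0.1873, -0.5027, 0.5364]
eef_rot: [0.988, 0.155, 0.0, -0.0]
ft_force: [-0.2, -1.4, 0.2]
width: 0.0604
grip_force: 0.0
```

Run:
```python
from bench import r
from h import *
ci=r.camera_info("top")
print(unproj(ci,[(545,285),(470,85),(540,285),(415,155)],[.35,.35,.25,.2]).round(3))
s=r.read_state();print(s["ee_pos"],s["joint_positions"].round(2),yaw(s["eef_rot"]))
plan(s["ee_pos"],yaw(s["eef_rot"]),[(.38,-.25,.53,18),(.45,.1,.53,10),(.50,.315,.3,2)])
```

```text
[[ 0.295 -0.044  0.35 ]
 [ 0.567  0.019  0.35 ]
 [ 0.297 -0.093  0.25 ]
 [ 0.517  0.061  0.2  ]]
[ 0.18728052 -0.50265251  0.53636424] [ 1.18  0.19 -0.07  0.99  0.01  1.97 -0.14] 17.86347367865011
10 (0.38, -0.25, 0.53, 18)
2.61,-1.81,0.06,-0.01,2.61,-1.81,0.06,-0.01,2.61,-1.81,0.06,-0.01,2.61,-1.81,0.06,-0.02,2.61,-1.81,0.06,-0.01,2.61,-1.81,0.06,-0.02,2.61,-1.81,0.06,-0.01,2.61,-1.81,0.06,-0.02,2.61,-1.81,0.06,-0.01,2.61,-1.81,0.06,-0.02
11 (0.45, 0.1, 0.53, 10)
1.59,-2.83,-0,0.73,1.55,-2.85,-0,0.73,1.52,-2.87,-0,0.73,1.48,-2.89,-0,0.73,1.44,-2.91,-0,0.73,1.41,-2.92,-0,0.73,1.37,-2.94,-0,0.72,1.33,-2.96,-0,0.73,1.29,-2.98,-0,0.72,1.26,-2.99,-0,0.73,1.22,-3.01,-0,0.72
10 (0.5, 0.315, 0.3, 2)
0.87,-2.03,2.3,0.8,0.84,-2.04,2.3,0.8,0.81,-2.05,2.3,0.8,0.78,-2.06,2.3,0.8,0.75,-2.08,2.3,0.8,0.72,-2.09,2.3,0.8,0.69,-2.1,2.3,0.8,0.66,-2.11,2.3,0.8,0.63,-2.11,2.3,0.8,0.6,-2.12,2.3,0.8
```

Call:
arm_command --moves '[2.6, -1.8, 0, 0, 2.6, -1.8, 0, 0, 2.6, -1.8, 0, 0, 2.6, -1.8, 0, 0, 2.6, -1.8, 0, 0, 2.6, -1.8, 0, 0, 2.6, -1.8, 0, 0, 2.6, -1.8, 0, 0, 2.6, -1.8, 0, 0, 2.6, -1.8, 0, 0]'

```text
time: 1.6
ee_pos: [0.3804, -0.2512, 0.5344]
eef_rot: [0.988, 0.155, -0.0, 0.0]
ft_force: [0.5, -0.8, -0.2]
width: 0.0602
grip_force: 0.0
```

Call:
arm_command --moves '[1.6, -2.8, 0, 0.7, 1.6, -2.8, 0, 0.7, 1.5, -2.9, 0, 0.7, 1.5, -2.9, 0, 0.7, 1.4, -2.9, 0, 0.7, 1.4, -2.9, 0, 0.7, 1.4, -2.9, 0, 0.7, 1.3, -3, 0, 0.7, 1.3, -3, 0, 0.7, 1.3, -3, 0, 0.7, 1.2, -3, 0, 0.7]'

```text
time: 2.52
ee_pos: [0.4503, 0.0986, 0.5345]
eef_rot: [0.996, 0.088, 0.0, 0.0]
ft_force: [2.0, 0.1, 0.3]
width: 0.06
grip_force: 0.0
```

Call:
arm_command --moves '[0.9, -2, 2.3, 0.8, 0.8, -2, 2.3, 0.8, 0.8, -2, 2.3, 0.8, 0.8, -2.1, 2.3, 0.8, 0.8, -2.1, 2.3, 0.8, 0.7, -2.1, 2.3, 0.8, 0.7, -2.1, 2.3, 0.8, 0.7, -2.1, 2.3, 0.8, 0.6, -2.1, 2.3, 0.8, 0.6, -2.1, 2.3, 0.8, 0, 0, 0, 0, 0, 0, 0, 0]'

```text
time: 3.52
ee_pos: [0.4995, 0.3119, 0.3029]
eef_rot: [1.0, 0.02, -0.002, 0.0]
ft_force: [0.2, -0.5, 1.0]
width: 0.0599
grip_force: 0.0
```

Run:
```python
from bench import r
from h import *
import pickle
s=r.read_state();ci=r.camera_info("wrist");im=r.camera("wrist")[:,:,::-1]
pickle.dump(ci,open("w1.pkl","wb"))
cv2.imwrite("pics/w1.png",cv2.resize(im,(800,600),interpolation=cv2.INTER_CUBIC));print(s["ee_pos"],s["joint_positions"].round(2),yaw(s["eef_rot"]),ci)
cv2.imwrite("pics/w1raw.png",im)
```

```text
[0.49948005 0.31189416 0.30289082] [ 0.06  0.35 -0.91  1.39  0.27  1.54 -2.36] 2.2984740820746388 {'fx': 360.35581808252243, 'fy': 360.35581808252243, 'cx': 278.3805041814566, 'cy': 206.93139152819904, 'k1': -0.06062498208312903, 'origin': array([0.5808254 , 0.31609918, 0.46565982]), 'attitude': array([-0.10877016,  0.10282002, -0.68526255,  0.71274984])}
```

View pics/w1.png

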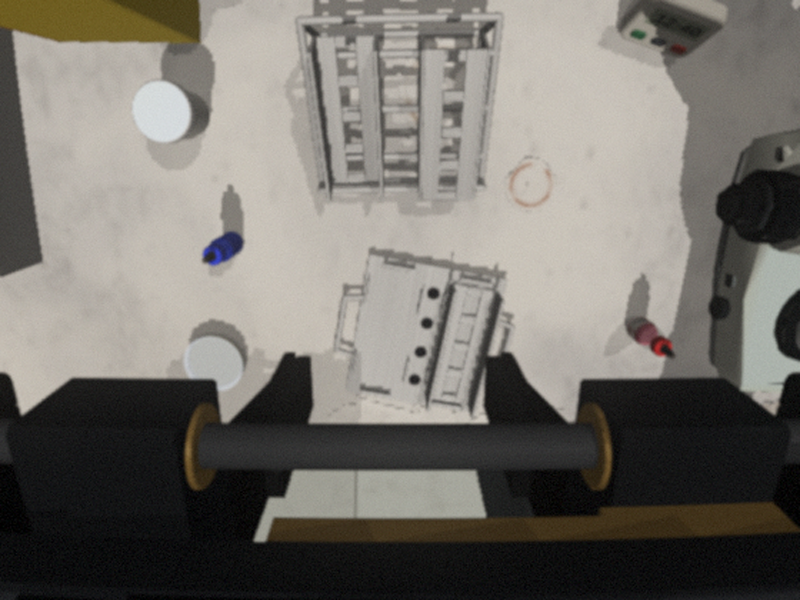

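Call:
arm_command --moves '[3, 0, 3, 0, 3, 0, 3, 0, 0, 0, 3, 0, 0, 0, 0, 0]'

```text
time: 3.9
ee_pos: [0.5593, 0.3101, 0.2104]
eef_rot: [1.0, 0.017, -0.003, 0.002]
ft_force: [-1.6, -0.3, -0.5]
width: 0.0599
grip_force: 0.0
```

Run:
```python
from bench import r
from h import *
import pickle
s=r.read_state();ci=r.camera_info("wrist");im=r.camera("wrist")[:,:,::-1]
pickle.dump(ci,open("w2.pkl","wb"))
cv2.imwrite("pics/w2raw.png",im)
cv2.imwrite("pics/w2.png",cv2.resize(im[:280,80:453],None,fx=2.142,fy=2.142,interpolation=cv2.INTER_CUBIC));print(s["ee_pos"],s["joint_positions"].round(2),yaw(s["eef_rot"]),ci["origin"])
```

```text
[0.55934099 0.31006511 0.21036908] [ 0.02  0.51 -0.85  1.39  0.38  1.42 -2.36] 1.9804606720250506 [0.64116293 0.31434391 0.37291505]
```

View pics/w2.png

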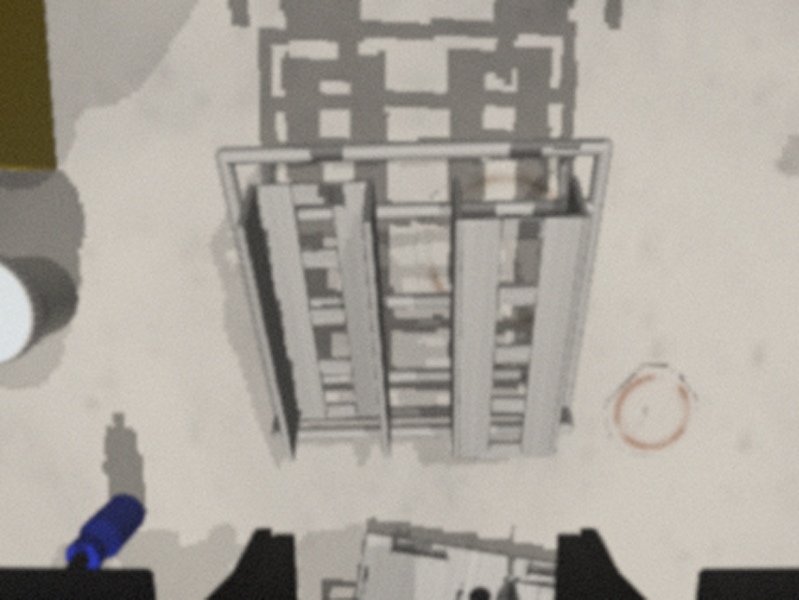

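```bash
cat >> h.py <<'E'
from scipy.optimize import least_squares
def railpts(p,P,sgn=1,z=.062,pitch=30):
    Rm=R.from_euler("zy",[p[2],-pitch],degrees=True)
    return Rm.apply(np.array(P)/1000.)+[p[0],p[1],z]
def fit(ci,uv,P,p0,z=.062,pitch=30):
    f=lambda p:(proj(ci,railpts(p,P,z=z,pitch=pitch))-uv).ravel()
    s=least_squares(f,p0,x_scale=[.01,.01,1]);return s.x,s.fun.reshape(-1,2).round(1).tolist()
E
python3 - <<'E'
from h import *
import pickle
ci=pickle.load(open("w2.pkl","rb"));g=lambda a:np.array(a)/2.142+[80,0]
print(fit(ci,g([(457,217),(588,214),(454,457),(555,455)]),[(60,23,15),(60,-23,15),(-60,23,15),(-60,-23,15)],[.6,.28,2]))
pu,e=fit(ci,g([(293,460),(387,455),(260,185),(366,182)]),[(-60,23,15),(-60,-23,15),(60,20,-12),(60,-20,-12)],[.6,.35,2]);print(pu,e)
pd=fit(ci,g([(457,217),(588,214),(454,457),(555,455)]),[(60,23,15),(60,-23,15),(-60,23,15),(-60,-23,15)],[.6,.28,2])[0]
im=cv2.imread("pics/w2raw.png");im=crop(im,180,50,200,180,4)
for p,c in((pu,(0,0,255)),(pd,(0,200,0))):
  V=[(a,b,d) for a in(-60,60) for b in(-23,23) for d in(-15,15)]
  q=((proj(ci,railpts(p,V))-[180,50]+.5)*4).astype(int)
  for i in range(8):
    for j in range(i):
      if sum(V[i][k]!=V[j][k] for k in range(3))==1: cv2.line(im,tuple(map(int,q[i])),tuple(map(int,q[j])),c,1)
cv2.imwrite("pics/o2.png",im[:600])
# carrier from w1: taken rail flange tops & plate
ci=pickle.load(open("w1.pkl","rb"))
E
```

```text
(array([0.5937437 , 0.27664232, 3.29917626]), [[-1.5, 0.1], [1.4, 0.8], [-0.3, -0.8], [0.5, -0.3]])
[0.58929105 0.35010346 3.25842918] [[-1.7, -0.2], [2.1, 1.8], [-1.2, -0.7], [0.8, -0.4]]
```

View pics/o2.png

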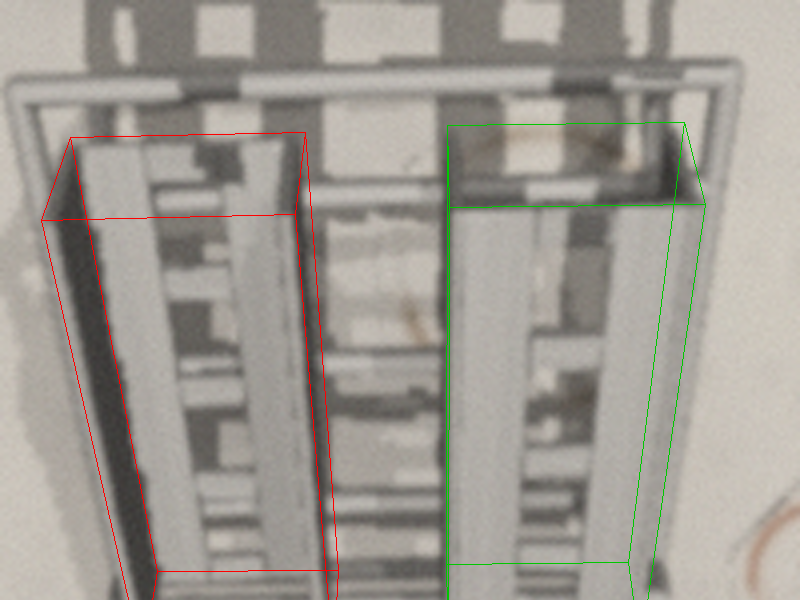

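Call:
arm_command --moves '[0, 0, 0, -7, 0, 0, 0, -7, 0, 0, 0, -7, 0, 0, 0, -7, 0, 0, 0, -7, 0, 0, 0, -7, 0, 0, 0, -7, 0, 0, 0, -7, 0, 0, 0, -7, 0, 0, 0, -7, 0, 0, 0, -7, 0, 0, 0, -7]'

```text
time: 4.95
ee_pos: [0.5597, 0.3137, 0.2198]
eef_rot: [0.728, 0.685, 0.002, 0.001]
ft_force: [-0.5, -0.4, 0.3]
width: 0.0599
grip_force: 0.0
```

Call:
arm_command --moves '[0, 0, 0, -7, 0, 0, 0, -7, 0, 0, 0, -7, 0, 0, 0, -7, 0, 0, 0, -7, 0, 0, 0, -7, 0, 0, 0, -7, 0, 0, 0, -7, 0, 0, 0, -7, 0, 0, 0, -7, 0, 0, 0, -7, 0, 0, 0, -7]'

```text
time: 5.95
ee_pos: [0.5598, 0.3133, 0.2195]
eef_rot: [0.083, 0.997, 0.0, 0.002]
ft_force: [0.4, 0.2, -0.1]
width: 0.0598
grip_force: 0.0
```

Call:
arm_command --moves '[0, 0, 0, -7, 0, 0, 0, -6.3, 0, 0, 0, 0]'

```text
time: 6.2
ee_pos: [0.5598, 0.3133, 0.219]
eef_rot: [-0.032, 0.999, 0.0, 0.002]
ft_force: [-0.2, -0.4, 0.3]
width: 0.0599
grip_force: 0.0
```

Run:
```python
from bench import r
from h import *
s=r.read_state();print(s["ee_pos"],s["joint_positions"].round(2),yaw(s["eef_rot"]))
plan(s["ee_pos"],yaw(s["eef_rot"])%360,[(.589,.35,.12,183.3),(.589,.35,.057,183.3)])
```

```text
[0.55984564 0.31326547 0.21898473] [ 0.26  0.78 -1.4   1.37  0.77  1.59  0.59] -176.30367150701795
4 (0.589, 0.35, 0.12, 183.3)
-0.79,0.87,2.47,0.1,-0.79,0.87,2.47,0.1,-0.78,0.87,2.47,0.1,-0.78,0.87,2.47,0.1
2 (0.589, 0.35, 0.057, 183.3)
0,0,3.15,-0,0,0,3.15,-0
```

Call:
arm_command --moves '[-0.8, 0.9, 2.2, 0, -0.8, 0.9, 2.2, 0, -0.8, 0.9, 2.2, 0, -0.8, 0.9, 2.2, 0.5, 0, 0, 0, 0, 0, 0, 0, 0]'

```text
time: 6.7
ee_pos: [0.5891, 0.3513, 0.129]
eef_rot: [-0.024, 1.0, -0.0, 0.0]
ft_force: [-0.6, 0.3, 0.7]
width: 0.0601
grip_force: 0.0
```

Run:
```python
from bench import r
from h import *
import pickle
s=r.read_state();ci=r.camera_info("wrist");im=r.camera("wrist")[:,:,::-1];pickle.dump(ci,open("w3.pkl","wb"))
cv2.imwrite("pics/w3raw.png",im)
pu=[0.5893,0.3501,3.26];pd=[.5937,.2766,3.3]
k=1.4286;im=cv2.resize(im,(800,600),interpolation=cv2.INTER_CUBIC)
for p,c in((pu,(0,0,255)),(pd,(0,200,0))):
  V=[(a,b,d) for a in(-60,60) for b in(-23,23) for d in(-15,15)]
  q=((proj(ci,railpts(p,V))+.5)*k).astype(int)
  for i in range(8):
    for j in range(i):
      if sum(V[i][m]!=V[j][m] for m in range(3))==1: cv2.line(im,tuple(map(int,q[i])),tuple(map(int,q[j])),c,1)
cv2.imwrite("pics/o3.png",im)
print(s["ee_pos"],s["joint_positions"].round(2),yaw(s["eef_rot"]))
```

```text
[0.58911207 0.35133134 0.12901188] [ 0.14  0.9  -1.29  1.35  0.86  1.49  0.54] -177.20202847560682
```

View pics/o3.png

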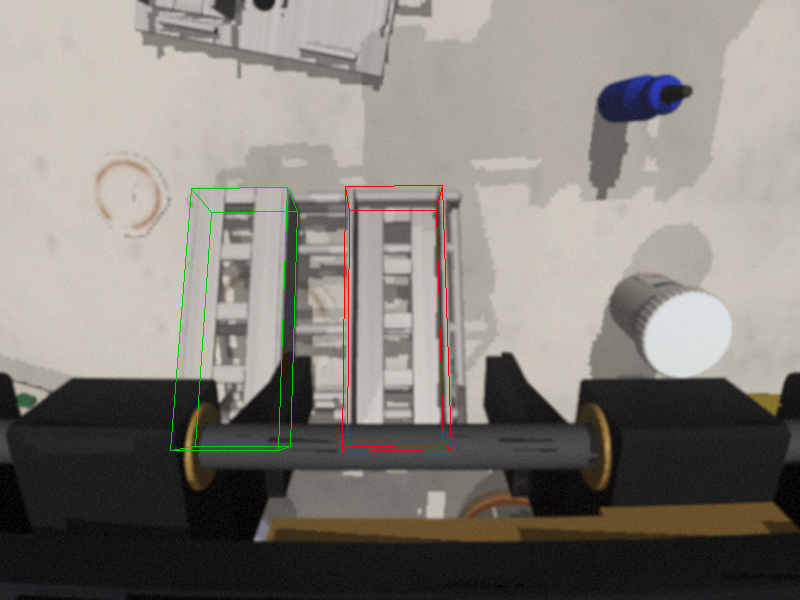

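Call:
arm_command --moves '[-0.1, 0, 3.6, -0.5, -0.1, 0, 3.6, 0, 0, 0, 0, 0, 0, 0, 0, 0]'

```text
time: 7.08
ee_pos: [0.5911, 0.3508, 0.057]
eef_rot: [-0.029, 1.0, -0.0, -0.0]
ft_force: [-0.8, -0.4, 0.9]
width: 0.0599
grip_force: 0.0
```

Call:
arm_command --moves '[0, 0, 0, 0, 0, 0, 0, 0, 0, 0, 0, 0, 0, 0, 0, 0, 0, 0, 0, 0, 0, 0, 0, 0]' --fingers 0 --squeeze 15

```text
time: 7.58
ee_pos: [0.5917, 0.352, 0.058]
eef_rot: [-0.03, 1.0, 0.0, 0.001]
ft_force: [-0.1, -2.3, 7.2]
width: 0.0461
grip_force: 15.0
```

Call:
arm_command --moves '[0, 0, -1, 0, 0, 0, -2, 0, 0, 0, -3.5, 0, 0, 0, -3.5, 0, 0, -1.5, -3.5, 0, 0, -1.5, -1.5, 0, 0, -1.5, 0, 0, 0, 0, 0, 0, 0, 0, 0, 0, 0, 0, 0, 0]'

```text
time: 8.42
ee_pos: [0.5933, 0.307, 0.2056]
eef_rot: [-0.031, 1.0, -0.0, -0.0]
ft_force: [0.7, -0.1, -2.2]
width: 0.0458
grip_force: 15.0
```

Run:
```python
from bench import r
from h import *
import pickle
s=r.read_state();ci=r.camera_info("wrist");im=r.camera("wrist")[:,:,::-1];pickle.dump(ci,open("w4.pkl","wb"))
cv2.imwrite("pics/w4raw.png",im)
cv2.imwrite("pics/w4.png",cv2.resize(im,(800,600),interpolation=cv2.INTER_CUBIC))
print(s["ee_pos"],s["joint_positions"].round(2),yaw(s["eef_rot"]),ci["origin"])
```

```text
[0.59329676 0.30702676 0.20563872] [ 0.23  0.82 -1.35  1.31  0.8   1.59  0.63] -176.50229462437937 [0.51264311 0.30294385 0.36870288]
```

View pics/w4.png

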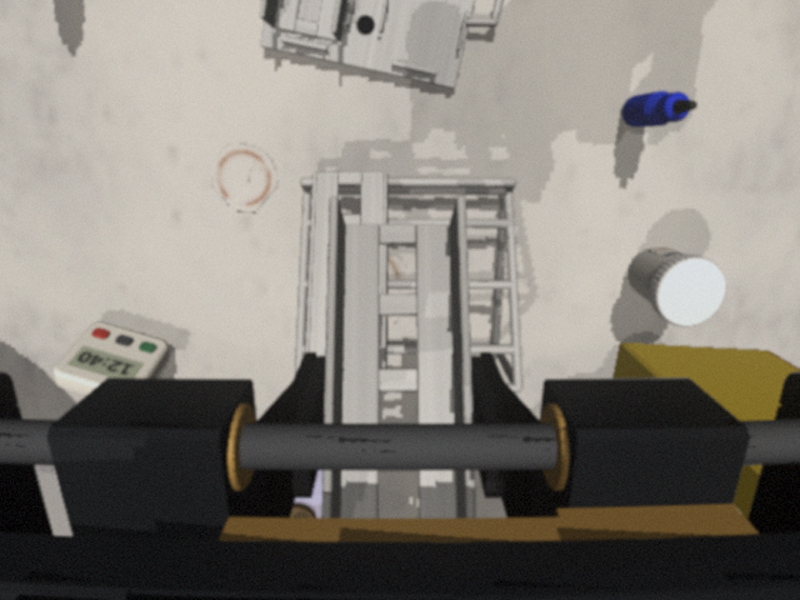

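Call:
arm_command --moves '[2.3, 1.5, -2.5, 0, 2.3, 1.5, -2.5, 0, 2.3, 1.5, -2.5, 0, 2.3, 1.5, 0, 0, 0, 0, 0, 0, 0, 0, 0, 0, 0, 0, 0, 0]'

```text
time: 9.05
ee_pos: [0.4983, 0.361, 0.2801]
eef_rot: [-0.031, 1.0, -0.0, -0.0]
ft_force: [0.5, -0.7, -2.2]
width: 0.0457
grip_force: 15.0
```

Run:
```python
from bench import r
from h import *
import pickle
s=r.read_state();ci=r.camera_info("wrist");im=r.camera("wrist")[:,:,::-1].copy();pickle.dump(ci,open("w5.pkl","wb"))
cv2.imwrite("pics/w5raw.png",im);print(s["ee_pos"],s["joint_positions"].round(2),yaw(s["eef_rot"]),ci["origin"])
ct=r.camera_info("top")
A=unproj(ct,np.array([(611,110),(604,171),(598,233),(592,295)])/4+[130,200],.007*np.ones(4))
c1=pickle.load(open("w1.pkl","rb"));B=unproj(c1,np.array([(433,293),(427,323),(420,352),(414,380)])/1.4286,.007*np.ones(4))
for Q in(A,B):
  d=Q[0]-Q[3];print(Q.mean(0).round(4),np.degrees(np.arctan2(d[1],d[0])),np.linalg.norm(d))
# blob detect
q=proj(ci,A);print(q.round(0).tolist())
g=cv2.cvtColor(im,cv2.COLOR_BGR2GRAY);n,l,st,ce=cv2.connectedComponentsWithStats((g<55).astype(np.uint8))
for i in range(1,n):
  if 15<st[i,4]<400: print(ce[i].round(1),st[i,2:])
# rail inner flange top from w1/top
print(unproj(ct,np.array([(640,70),(615,335),(727,60),(705,340)])/4+[130,200],.037*np.ones(4)).round(4).tolist())
```

```text
[0.49829099 0.36103291 0.28008911] [ 0.18  0.67 -1.41  1.35  0.66  1.65  0.51] -176.494692208228 [0.4176241  0.35707031 0.44314553]
[0.3967 0.2834 0.007 ] -8.267610139648584 0.08996780414023361
[0.3977 0.2831 0.007 ] -8.381437544723765 0.09107977311387311
[[210.0, 113.0], [215.0, 88.0], [219.0, 61.0], [223.0, 33.0]]
[169.8  11.9] [ 5  9 20]
[209.5  23.6] [ 4 15 24]
[167.6  32.6] [ 8 31 76]
[222.9  34.7] [ 8  8 50]
[205.1  49.7] [ 6 26 45]
[162.8  66.8] [  9  41 102]
[218.3  62.5] [ 8  8 49]
[201.9  69.6] [ 3 12 18]
[23.1 84. ] [ 7 12 44]
[40.5 85.5] [ 6 14 37]
[10.7 82.7] [13  7 65]
[214.1  89.2] [ 7  7 42]
[210.2 115.1] [ 7  7 40]
[358.9 157.8] [ 8 13 57]
[364.2 164.9] [ 6 10 28]
[373.6 166.9] [ 7  7 38]
[273.1 307.8] [15  3 32]
[234.7 343.9] [ 12  36 183]
[322.1 342.5] [ 11  36 135]
[[0.4547, 0.2626, 0.037], [0.3312, 0.2798, 0.037], [0.4577, 0.2213, 0.037], [0.3271, 0.2386, 0.037]]
```

Run:
```python
from h import *
import pickle
ci=pickle.load(open("w5.pkl","rb"));im=cv2.imread("pics/w5raw.png")
H=unproj(ci,[(222.9,34.7),(218.3,62.5),(214.1,89.2),(210.2,115.1)],.007*np.ones(4));d=H[3]-H[0]
y=np.degrees(np.arctan2(d[1],d[0]));c=H.mean(0);print(c,y,np.linalg.norm(d))
im=crop(im,130,0,200,150,4)
def rect(x0,x1,y0,y1,z,col):
  P=R.from_euler("z",y,degrees=True).apply(np.array([(x0,y0,0),(x1,y0,0),(x1,y1,0),(x0,y1,0)])/1000.)+[c[0],c[1],z/1000]
  q=((proj(ci,P)-[130,0]+.5)*4).astype(np.int32);cv2.polylines(im,[q],True,col,1)
rect(-60,60,-59,-13,37,(0,0,255));rect(-60,60,-56,-16,37,(0,0,255));rect(-71,71,-65,65,7,(0,200,0));rect(-63,63,11.5,60.5,13,(255,0,0))
cv2.imwrite("pics/o5.png",im)
```

```text
[0.39858718 0.28320393 0.007     ] -8.312683399038985 0.09017943793389288
```

View pics/o5.png

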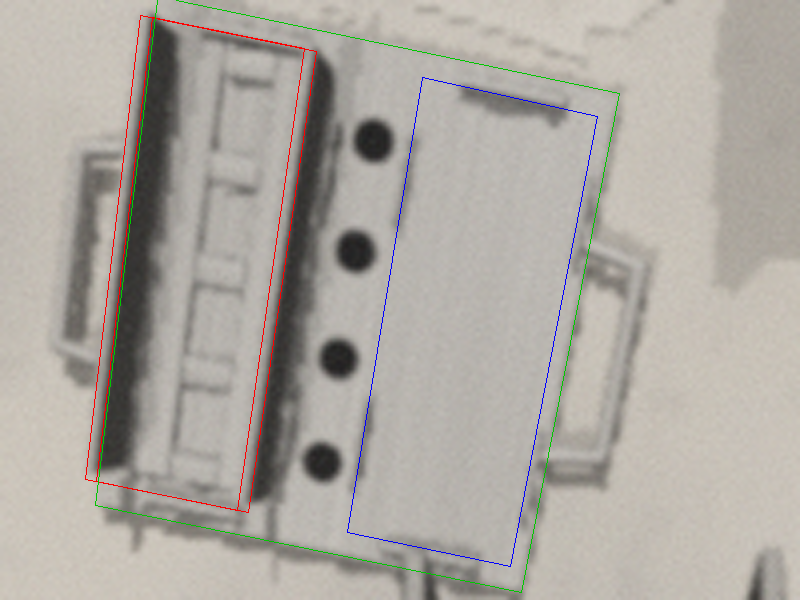

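Run:
```python
from bench import r
from h import *
s=r.read_state()
plan(s["ee_pos"],yaw(s["eef_rot"])%360,[(.4063,.3184,.15,171.7),(.4063,.3184,.08,171.7)])
```

```text
5 (0.4063, 0.3184, 0.15, 171.7)
1.9,-0.73,2.6,2.35,1.87,-0.81,2.6,2.35,1.83,-0.88,2.6,2.34,1.79,-0.96,2.6,2.35,1.75,-1.03,2.6,2.34
2 (0.4063, 0.3184, 0.08, 171.7)
0,0,3.5,0,0,0,3.5,0
```

Call:
arm_command --moves '[1.9, -0.7, 2.6, 2.3, 1.9, -0.8, 2.6, 2.4, 1.8, -0.9, 2.6, 2.4, 1.8, -1, 2.6, 2.4, 1.8, -1, 2.6, 2.3, 0, 0, 1, 0, 0, 0, 0, 0, 0, 0, 0, 0]'

```text
time: 9.77
ee_pos: [0.4062, 0.3187, 0.1408]
eef_rot: [0.073, 0.997, 0.0, -0.0]
ft_force: [1.1, -0.2, -1.8]
width: 0.0461
grip_force: 15.0
```

```bash
cat > st.py <<'E'
from bench import r
from h import *
import sys
s=r.read_state();psi=yaw(s["eef_rot"])%360
print(s["time"],s["ee_pos"].round(4),s["joint_positions"].round(2),round(psi,2),s["ft_force"].round(1),s["width"])
if len(sys.argv)>1: plan(s["ee_pos"],psi,[eval(sys.argv[1])])
E
python3 st.py "(.4063,.3184,.08,171.7)"
```

```text
9.7667 [0.4062 0.3187 0.1408] [ 0.38  0.55 -1.41  1.8   0.57  1.29  0.24] 171.62 [ 1.1 -0.2 -1.8] 0.046142036317857946
2 (0.4063, 0.3184, 0.08, 171.7)
-0.01,-0.02,3.04,-0.04,-0.01,-0.02,3.04,-0.04
```

Call:
arm_command --moves '[0, 0, 2.5, 0, 0, 0, 2.5, 0, 0, 0, 2, 0, 0, 0, 1, 0, 0, 0, 0, 0]' --squeeze 8

```text
time: 10.18
ee_pos: [0.4054, 0.319, 0.0598]
eef_rot: [0.073, 0.997, -0.0, -0.001]
ft_force: [-0.0, -0.9, -1.7]
width: 0.0461
grip_force: 8.0
```

```bash
python3 st.py "(.4063,.3184,.06,171.7)"
```

```text
10.1833 [0.4054 0.319  0.0598] [ 0.29  0.63 -1.29  1.88  0.67  1.16  0.18] 171.65 [-0.  -0.9 -1.7] 0.04608091703820463
1 (0.4063, 0.3184, 0.06, 171.7)
-0.1,-0.04,-0.02,-0.05
```

Call:
arm_command --moves '[-0.1, 0, 0.7, 0, 0, 0, 0.7, 0, 0, 0, 0.6, 0, 0, 0, 0.5, 0, 0, 0, 0, 0]'

```text
time: 10.6
ee_pos: [0.4063, 0.3187, 0.0351]
eef_rot: [0.073, 0.997, -0.0, -0.0]
ft_force: [-0.8, -0.4, -2.1]
width: 0.0459
grip_force: 8.0
```

Call:
arm_command --moves '[0, 0, 0.5, 0, 0, 0, 0.5, 0, 0, 0, 0, 0]'

```text
time: 10.85
ee_pos: [0.4058, 0.3185, 0.0247]
eef_rot: [0.073, 0.997, -0.0, -0.0]
ft_force: [-0.5, -0.6, -2.9]
width: 0.0461
grip_force: 8.0
```

Call:
arm_command --moves '[0, 0, 0.4, 0, 0, 0, 0.3, 0, 0, 0, 0, 0, 0, 0, 0, 0]'

```text
time: 11.18
ee_pos: [0.4058, 0.3186, 0.0183]
eef_rot: [0.073, 0.997, -0.0, -0.0]
ft_force: [-0.6, 0.6, -2.1]
width: 0.0458
grip_force: 8.0
```

Call:
arm_command --moves '[0, 0, 0.2, 0, 0, 0, 0, 0, 0, 0, 0, 0]'

```text
time: 11.43
ee_pos: [0.4061, 0.3188, 0.0165]
eef_rot: [0.073, 0.997, -0.0, -0.0]
ft_force: [0.1, -0.7, -2.3]
width: 0.0457
grip_force: 8.0
```

Call:
arm_command --moves '[0, 0, 0.15, 0, 0, 0, 0, 0, 0, 0, 0, 0]'

```text
time: 11.68
ee_pos: [0.4063, 0.3188, 0.0153]
eef_rot: [0.073, 0.997, -0.0, 0.0]
ft_force: [-0.3, -0.9, 3.0]
width: 0.046
grip_force: 8.0
```

Call:
arm_command --moves '[0, 0, 0, 0, 0, 0, 0, 0, 0, 0, 0, 0, 0, 0, 0, 0]' --fingers 68

```text
time: 12.02
ee_pos: [0.4061, 0.3188, 0.015]
eef_rot: [0.073, 0.997, 0.0, -0.0]
ft_force: [-0.1, 0.5, -0.3]
width: 0.0576
grip_force: 0.0
```

Call:
arm_command --moves '[0, 0, -1, 0, 0, 0, -2.5, 0, 0, 0, -3.5, 0, 0, 0, -3.5, 0, -1.8, 0, -3.5, 0, -2, -0.5, -3.5, 0, -2, -0.5, -3.5, 0, -2, -0.5, -3.5, 0, -1.5, -0.5, -1, 0, 0, 0, 0, 0, 0, 0, 0, 0]'

```text
time: 12.93
ee_pos: [0.4955, 0.2855, 0.2706]
eef_rot: [0.073, 0.997, 0.0, 0.0]
ft_force: [-0.2, 1.1, -0.6]
width: 0.0592
grip_force: 0.0
```

```bash
python3 st.py
python3 - <<'E'
from bench import r
from h import *
import pickle
ci=r.camera_info("wrist");im=r.camera("wrist")[:,:,::-1].copy();pickle.dump(ci,open("w6.pkl","wb"))
cv2.imwrite("pics/w6raw.png",im)
y=-8.31;c=(.3986,.2832)
V=lambda P:R.from_euler("z",y,degrees=True).apply(np.array(P)/1000.)+[c[0],c[1],0]
q=proj(ci,V([(a,b,37) for a in(-60,60) for b in(-59,-13,13,59)])).round(0);print(q.tolist())
g=cv2.cvtColor(im,cv2.COLOR_BGR2GRAY).astype(np.float32)
# cross profiles along carrier y at z=37 for x=-40,0,40, 1mm steps
for x in(-40,0,40):
  ys=np.arange(-66,67,1.);p=proj(ci,V([(x,b,37) for b in ys])).astype(np.float32)
  v=cv2.remap(g,p[:,0].reshape(1,-1),p[:,1].reshape(1,-1),cv2.INTER_LINEAR).ravel().astype(int)
  print(x,"taken",v[:60].tolist());print("  free",v[73:].tolist())
E
```

```text
12.9333 [0.4955 0.2855 0.2706] [ 0.39  0.53 -1.38  1.49  0.52  1.55  0.45] 171.61 [-0.2  1.1 -0.6] 0.059214457693882255
[[203.0, 21.0], [249.0, 21.0], [274.0, 20.0], [320.0, 21.0], [209.0, 140.0], [251.0, 140.0], [275.0, 140.0], [317.0, 140.0]]
-40 taken [187, 186, 184, 185, 186, 185, 173, 162, 155, 131, 86, 58, 52, 59, 74, 96, 114, 143, 148, 148, 148, 159, 165, 169, 167, 160, 149, 148, 159, 168, 169, 168, 169, 171, 173, 172, 169, 167, 167, 168, 165, 165, 172, 173, 171, 174, 171, 170, 169, 169, 163, 154, 137, 100, 69, 78, 91, 107, 98, 109]
  free [132, 162, 165, 154, 144, 134, 126, 127, 130, 113, 94, 99, 124, 144, 149, 149, 148, 148, 148, 148, 147, 141, 142, 146, 150, 151, 149, 151, 151, 148, 146, 150, 148, 141, 130, 127, 140, 149, 150, 151, 152, 150, 146, 147, 147, 143, 132, 104, 78, 86, 111, 126, 127, 129, 135, 145, 154, 159, 162, 162]
0 taken [175, 180, 181, 183, 183, 180, 175, 164, 152, 128, 91, 61, 52, 55, 72, 85, 105, 124, 141, 152, 156, 161, 168, 170, 168, 161, 155, 159, 167, 169, 170, 172, 170, 169, 170, 172, 171, 170, 165, 154, 155, 165, 172, 173, 173, 174, 171, 168, 167, 16
[... 259 characters left out ...]
, 171, 169, 167, 171, 169, 150, 123, 96, 105, 133, 149, 150, 146, 141, 143, 157, 173, 181, 183]
40 taken [186, 185, 186, 187, 187, 186, 181, 172, 158, 128, 95, 65, 60, 60, 68, 81, 96, 116, 135, 147, 156, 163, 171, 172, 172, 164, 148, 147, 160, 169, 169, 169, 171, 175, 174, 170, 172, 173, 169, 162, 164, 173, 177, 176, 176, 176, 173, 173, 172, 168, 159, 154, 133, 96, 79, 82, 96, 110, 123, 134]
  free [154, 171, 162, 149, 140, 140, 151, 162, 154, 127, 100, 94, 104, 122, 145, 156, 158, 167, 173, 172, 170, 167, 167, 171, 172, 170, 169, 166, 165, 167, 167, 167, 166, 165, 159, 159, 166, 175, 174, 172, 172, 171, 170, 171, 173, 174, 157, 124, 95, 107, 135, 146, 140, 130, 136, 156, 170, 178, 179, 176]
```

```bash
python3 st.py "(.5945,.2766,.13,183.3)"
python3 - <<'E'
from h import *
import pickle
ci=pickle.load(open("w6.pkl","rb"));g=cv2.imread("pics/w6raw.png",0).astype(np.float32)
V=lambda P:R.from_euler("z",-8.31,degrees=True).apply(np.array(P)/1000.)+[.3986,.2832,0]
for y0,y1 in((-50,-42),(22,30),(42,50)):
  for lo in(-74,50):
    xs=np.arange(lo,lo+25.);a=0
    for y in range(y0,y1):
      p=proj(ci,V([(x,y,10) for x in xs])).astype(np.float32);a=a+cv2.remap(g,p[:,0].reshape(1,-1),p[:,1].reshape(1,-1),cv2.INTER_LINEAR).ravel()/8
    print(y0,lo,a.astype(int).tolist())
E
```

```text
12.9833 [0.4944 0.2858 0.2699] [ 0.39  0.53 -1.38  1.49  0.52  1.55  0.45] 171.71 [-1.3 -0.8 -1.4] 0.05922753996776622
5 (0.5945, 0.2766, 0.13, 183.3)
-2.01,0.11,2.8,-2.32,-2.01,0.02,2.8,-2.32,-2.01,-0.06,2.8,-2.32,-2.01,-0.14,2.8,-2.32,-2,-0.22,2.8,-2.31
-50 -74 [165, 160, 152, 147, 159, 167, 157, 151, 166, 157, 124, 101, 121, 147, 158, 160, 161, 161, 161, 162, 160, 160, 162, 162, 160]
-50 50 [166, 166, 167, 168, 169, 171, 168, 159, 146, 142, 148, 151, 151, 157, 163, 158, 144, 132, 134, 143, 141, 127, 124, 134, 152]
22 -74 [162, 162, 158, 150, 147, 149, 152, 154, 151, 136, 111, 102, 117, 136, 144, 145, 145, 145, 144, 144, 143, 143, 144, 144, 146]
22 50 [170, 170, 170, 168, 166, 162, 155, 147, 144, 150, 156, 153, 151, 154, 161, 157, 140, 124, 127, 136, 133, 121, 113, 118, 131]
42 -74 [161, 162, 157, 150, 147, 150, 152, 154, 152, 136, 110, 100, 119, 139, 147, 150, 149, 148, 144, 139, 134, 135, 140, 145, 147]
42 50 [167, 168, 169, 168, 168, 163, 150, 136, 130, 135, 144, 145, 144, 152, 159, 155, 138, 120, 120, 128, 125, 115, 109, 112, 124]
```

Call:
arm_command --moves '[-2, 0.1, 2.8, -2.3, -2, 0, 2.8, -2.3, -2, 0, 2.8, -2.3, -2, -0.1, 2.8, -2.3, -2, -0.2, 2.8, -2.4, 0, 0, 0, 0, 0, 0, 0, 0, 0, 0, 0, 0]'

```text
time: 13.65
ee_pos: [0.5934, 0.2784, 0.1307]
eef_rot: [-0.029, 1.0, 0.0, -0.0]
ft_force: [-0.7, 0.5, 0.7]
width: 0.0592
grip_force: 0.0
```

```bash
python3 st.py "(.5945,.2766,.057,183.3)"
python3 - <<'E'
from bench import r
from h import *
import pickle
ci=r.camera_info("wrist");im=r.camera("wrist")[:,:,::-1].copy();pickle.dump(ci,open("w7.pkl","wb"))
cv2.imwrite("pics/w7raw.png",im);g=cv2.cvtColor(im,cv2.COLOR_BGR2GRAY).astype(np.float32)
# cross profile at rail x=-40,-20 on back plane; lengthwise on strip
for x in(-45,-25):
  p=proj(ci,railpts([.5937,.2766,3.3],[(x,y,15) for y in range(-34,35)])).astype(np.float32)
  print(x,cv2.remap(g,p[:,0].reshape(1,-1),p[:,1].reshape(1,-1),1).ravel().astype(int).tolist())
for y in(-16,16):
  p=proj(ci,railpts([.5937,.2766,3.3],[(x,y,15) for x in range(-74,-44)])).astype(np.float32)
  print(y,cv2.remap(g,p[:,0].reshape(1,-1),p[:,1].reshape(1,-1),1).ravel().astype(int).tolist())
E
```

```text
13.65 [0.5934 0.2784 0.1307] [ 0.27  0.8  -1.22  1.44  0.75  1.42  0.67] 183.37 [-0.7  0.5  0.7] 0.05922168661928666
3 (0.5945, 0.2766, 0.057, 183.3)
-0.03,-0.06,2.46,0.02,-0.03,-0.06,2.46,0.02,-0.03,-0.06,2.46,0.03
-45 [184, 183, 184, 182, 176, 156, 167, 177, 162, 128, 83, 87, 120, 152, 151, 154, 160, 162, 161, 160, 163, 165, 167, 162, 159, 161, 163, 146, 102, 96, 97, 96, 96, 99, 106, 117, 120, 120, 124, 120, 122, 115, 119, 150, 163, 160, 161, 161, 161, 165, 165, 161, 163, 163, 162, 153, 150, 141, 102, 94, 94, 107, 115, 115, 117, 115, 115, 116, 114]
-25 [184, 186, 184, 182, 168, 154, 171, 179, 158, 125, 109, 116, 126, 151, 148, 156, 168, 169, 170, 170, 172, 169, 171, 169, 165, 167, 170, 156, 135, 138, 135, 133, 138, 138, 135, 134, 134, 135, 133, 135, 128, 127, 132, 160, 167, 161, 164, 166, 168, 171, 169, 165, 167, 164, 166, 156, 150, 153, 160, 167, 167, 169, 166, 165, 166, 157, 148, 148, 148]
-16 [178, 179, 177, 174, 159, 156, 154, 154, 153, 155, 165, 171, 173, 166, 161, 160, 160, 161, 159, 161, 162, 160, 161, 162, 160, 161, 160, 162, 163, 161]
16 [155, 155, 153, 155, 153, 154, 153, 153, 154, 154, 156, 154, 150, 152, 156, 162, 163, 164, 163, 161, 163, 165, 164, 164, 163, 163, 165, 164, 165, 165]
```

Call:
arm_command --moves '[0, -0.1, 3.7, 0, -0.1, 0, 3.7, 0, 0, 0, 0, 0, 0, 0, 0, 0]'

```text
time: 14.03
ee_pos: [0.5951, 0.2762, 0.0568]
eef_rot: [-0.029, 1.0, -0.0, -0.001]
ft_force: [-0.7, 1.1, 1.9]
width: 0.0591
grip_force: 0.0
```

Call:
arm_command --moves '[0, 0, 0, 0, 0, 0, 0, 0, 0, 0, 0, 0, 0, 0, 0, 0, 0, 0, 0, 0]' --fingers 0 --squeeze 15

```text
time: 14.45
ee_pos: [0.5968, 0.2768, 0.0583]
eef_rot: [-0.029, 1.0, 0.0, 0.001]
ft_force: [-1.9, -1.1, 8.6]
width: 0.0457
grip_force: 15.0
```

Call:
arm_command --moves '[0, 0, -1, 0, 0, 0, -2, 0, 0, 0, -3.5, 0, 0, 0, -3.5, 0, 0, 0, -3, 0, 0, 0, 0, 0, 0, 0, 0, 0]'

```text
time: 15.03
ee_pos: [0.5965, 0.2768, 0.1886]
eef_rot: [-0.029, 1.0, 0.001, 0.002]
ft_force: [0.3, -0.1, -3.1]
width: 0.0457
grip_force: 15.0
```

```bash
python3 st.py "(.4011,.2828,.15,171.7)"
```

```text
15.0333 [0.5965 0.2768 0.1886] [ 0.27  0.75 -1.25  1.37  0.71  1.51  0.7 ] 183.27 [ 0.3 -0.1 -3.1] 0.045710763698812856
6 (0.4011, 0.2828, 0.15, 171.7)
3.25,0.29,0.64,1.93,3.25,0.18,0.64,1.93,3.26,0.07,0.64,1.93,3.26,-0.04,0.64,1.93,3.25,-0.15,0.64,1.92,3.25,-0.26,0.64,1.93
```

Call:
arm_command --moves '[3.2, 0.3, 0.6, 1.9, 3.2, 0.2, 0.6, 1.9, 3.2, 0.1, 0.6, 1.9, 3.3, 0, 0.6, 1.9, 3.3, -0.2, 0.6, 2, 3.3, -0.3, 0.6, 2, 0, 0, 0, 0, 0, 0, 0, 0, 0, 0, 0, 0]'

```text
time: 15.78
ee_pos: [0.4013, 0.2815, 0.1498]
eef_rot: [0.073, 0.997, -0.001, 0.0]
ft_force: [0.1, -0.5, -1.6]
width: 0.0458
grip_force: 15.0
```

```bash
python3 st.py "(.4016,.2828,.07,171.7)"
python3 - <<'E'
from bench import r
from h import *
cv2.imwrite("pics/s8.png",crop(r.camera("scene")[:,:,::-1],230,190,160,120,5))
E
```

```text
15.7833 [0.4013 0.2815 0.1498] [ 0.5   0.44 -1.42  1.85  0.46  1.25  0.37] 171.64 [ 0.1 -0.5 -1.6] 0.045780067424438034
3 (0.4016, 0.2828, 0.07, 171.7)
-0,0.04,2.66,-0.02,-0,0.04,2.66,-0.02,-0,0.04,2.66,-0.02
```

View pics/s8.png

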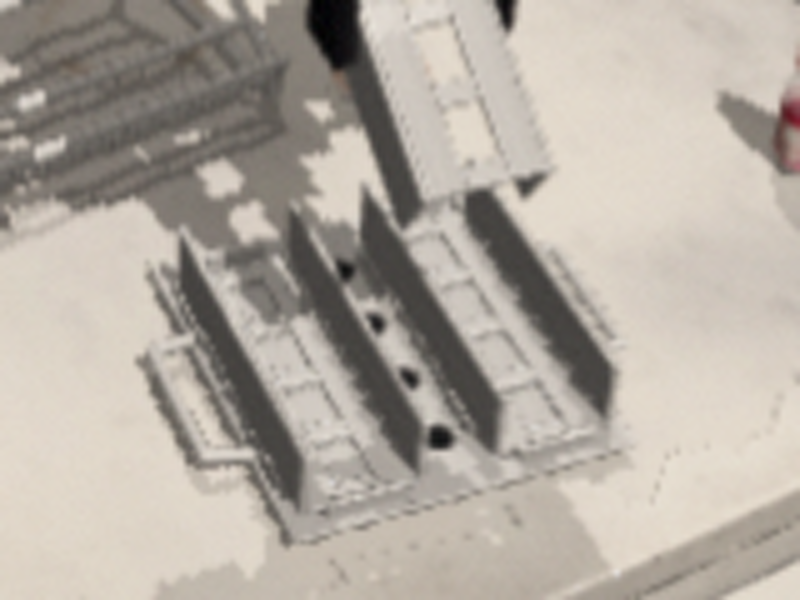

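The first rail lies flat in the free bay, around (300,370). The open-down rail is held above the carrier at (440,100), tilted towards the robot. I am lowering it in steps.

Call:
arm_command --moves '[0, 0, 2.5, 0, 0, 0.1, 2.5, 0, 0, 0, 2, 0, 0, 0, 1, 0, 0, 0, 0, 0]' --squeeze 8

```text
time: 16.25
ee_pos: [0.4004, 0.2827, 0.0682]
eef_rot: [0.073, 0.997, -0.0, -0.002]
ft_force: [0.2, 0.2, -1.6]
width: 0.0459
grip_force: 8.0
```

Call:
arm_command --moves '[0, 0, 0.7, 0, 0, 0, 0.7, 0, 0, 0, 0.6, 0, 0, 0, 0.5, 0, 0, 0, 0, 0]'

```text
time: 16.67
ee_pos: [0.4009, 0.2832, 0.0446]
eef_rot: [0.073, 0.997, -0.0, -0.0]
ft_force: [-0.4, -1.2, -1.8]
width: 0.0459
grip_force: 8.0
```

Call:
arm_command --moves '[0, 0, 0.5, 0, 0, 0, 0.4, 0, 0, 0, 0, 0, 0, 0, 0, 0]'

```text
time: 17.0
ee_pos: [0.4007, 0.2832, 0.0359]
eef_rot: [0.073, 0.997, -0.0, -0.0]
ft_force: [0.2, -0.2, -1.9]
width: 0.0459
grip_force: 8.0
```

Call:
arm_command --moves '[0, 0, 0.4, 0, 0, 0, 0.4, 0, 0, 0, 0, 0, 0, 0, 0, 0]'

```text
time: 17.33
ee_pos: [0.4007, 0.2832, 0.0278]
eef_rot: [0.073, 0.997, -0.0, -0.0]
ft_force: [-0.2, -0.1, -1.3]
width: 0.0456
grip_force: 8.0
```

Call:
arm_command --moves '[0, 0, 0.3, 0, 0, 0, 0.3, 0, 0, 0, 0, 0, 0, 0, 0, 0]'

```text
time: 17.67
ee_pos: [0.4012, 0.2833, 0.022]
eef_rot: [0.073, 0.997, 0.0, 0.0]
ft_force: [2.0, -0.2, -2.5]
width: 0.0463
grip_force: 8.0
```

Call:
arm_command --moves '[0, 0, 0.2, 0, 0, 0, 0.1, 0, 0, 0, 0, 0, 0, 0, 0, 0]'

```text
time: 18.0
ee_pos: [0.4016, 0.2833, 0.0192]
eef_rot: [0.073, 0.997, 0.0, 0.0]
ft_force: [5.4, -0.1, -0.8]
width: 0.0457
grip_force: 8.0
```

Call:
arm_command --moves '[0, 0, 0.15, 0, 0, 0, 0, 0, 0, 0, 0, 0]'

```text
time: 18.25
ee_pos: [0.4014, 0.2834, 0.0179]
eef_rot: [0.073, 0.997, -0.0, 0.0]
ft_force: [3.3, -1.9, 5.4]
width: 0.0458
grip_force: 8.0
```

Call:
arm_command --moves '[0, 0, 0.1, 0, 0, 0, 0, 0, 0, 0, 0, 0]'

```text
time: 18.5
ee_pos: [0.4012, 0.2834, 0.017]
eef_rot: [0.073, 0.997, -0.0, 0.0]
ft_force: [2.8, -1.8, 8.3]
width: 0.0462
grip_force: 8.0
```

Call:
arm_command --moves '[0, 0, 0, 0, 0, 0, 0, 0, 0, 0, 0, 0, 0, 0, 0, 0]' --fingers 68

```text
time: 18.83
ee_pos: [0.4004, 0.2833, 0.0163]
eef_rot: [0.072, 0.997, -0.0, -0.0]
ft_force: [-0.3, 0.5, 0.2]
width: 0.0581
grip_force: 0.0
```

Call:
arm_command --moves '[0, 0, -1, 0, 0, 0, -2.5, 0, 0, 0, -3.5, 0, 0, 0, -3.5, 0, -1.8, 0, -3.5, 0, -2, 0, -3.5, 0, -2, 0, -3.5, 0, -2, 0, -3.5, 0, -1.5, 0, -1, 0, 0, 0, 0, 0, 0, 0, 0, 0]'

```text
time: 19.75
ee_pos: [0.4929, 0.2701, 0.2721]
eef_rot: [0.073, 0.997, 0.001, -0.0]
ft_force: [-0.3, 0.3, -0.0]
width: 0.0593
grip_force: 0.0
```

```bash
python3 st.py
python3 - <<'E'
from bench import r
from h import *
ci=r.camera_info("wrist");im=r.camera("wrist")[:,:,::-1].copy()
cv2.imwrite("pics/w9raw.png",im);g=cv2.cvtColor(im,cv2.COLOR_BGR2GRAY).astype(np.float32)
V=lambda P:R.from_euler("z",-8.31,degrees=True).apply(np.array(P)/1000.)+[.3986,.2832,0]
def pr(P):
  p=proj(ci,V(P)).astype(np.float32);return cv2.remap(g,p[:,0].reshape(1,-1),p[:,1].reshape(1,-1),1).ravel().astype(int).tolist()
print(proj(ci,V([(-60,0,40),(60,0,40)])).round())
for x in(-52,-30,0,30,52): print(x,pr([(x,y,40) for y in range(-62,63)]))
for y in(-16,16):
  for lo in(-76,46): print(y,lo,pr([(x,y,40) for x in range(lo,lo+30)]))
E
```

```text
19.75 [0.4929 0.2701 0.2721] [ 0.43  0.48 -1.35  1.51  0.47  1.53  0.51] 171.66 [-0.3  0.3 -0. ] 0.05930997794363119
[[277.  21.]
 [277. 140.]]
-52 [186, 178, 161, 149, 155, 148, 113, 71, 57, 70, 103, 132, 148, 151, 152, 155, 162, 169, 172, 171, 169, 163, 159, 165, 173, 174, 173, 174, 174, 175, 175, 173, 173, 170, 161, 157, 164, 170, 173, 168, 161, 160, 165, 169, 172, 172, 172, 174, 175, 176, 178, 170, 159, 154, 149, 140, 134, 142, 148, 148, 148, 152, 153, 149, 152, 151, 151, 151, 148, 138, 132, 141, 150, 150, 151, 152, 155, 154, 154, 153, 152, 150, 149, 150, 142, 135, 136, 142, 144, 130, 134, 145, 149, 150, 147, 146, 147, 146, 146, 144, 143, 137, 131, 138, 145, 151, 155, 152, 150, 150, 149, 150, 148, 144, 127, 95, 66, 68, 99, 128, 140, 139, 136, 143, 154]
-30 [161, 155, 145, 144, 150, 143, 112, 75, 60, 66, 82, 107, 133, 147, 151, 154, 162, 169, 171, 171, 165, 160, 153, 157, 164, 169, 170, 169, 165, 169, 166, 166, 169, 174, 170, 167, 169, 173, 169, 161, 157, 156, 154, 159, 169, 170, 170, 174, 175, 177, 174, 165, 156, 153, 153, 142, 138, 146, 150, 152, 154, 153, 150, 150, 153, 157, 15
[... 2086 characters left out ...]
, 171, 169, 164, 145, 113, 86, 82, 113, 147, 150, 147, 153, 169, 177]
-16 -76 [191, 189, 189, 191, 191, 190, 180, 159, 175, 180, 174, 160, 156, 164, 172, 176, 175, 174, 174, 172, 173, 175, 177, 172, 172, 174, 173, 172, 170, 171]
-16 46 [175, 176, 176, 176, 175, 177, 177, 175, 176, 171, 155, 130, 111, 107, 110, 111, 111, 111, 114, 112, 110, 107, 111, 120, 127, 134, 143, 147, 152, 160]
16 -76 [170, 165, 150, 144, 153, 162, 164, 163, 162, 163, 162, 157, 152, 158, 157, 153, 151, 152, 153, 153, 152, 151, 153, 151, 154, 152, 154, 154, 154, 153]
16 46 [174, 177, 179, 174, 173, 176, 177, 178, 177, 171, 153, 128, 111, 106, 108, 108, 105, 105, 106, 104, 99, 107, 111, 112, 109, 110, 112, 110, 110, 111]
```

Run:
```python
from bench import r
from h import *
ci=r.camera_info("scene");g=cv2.cvtColor(r.camera("scene"),cv2.COLOR_RGB2GRAY).astype(np.float32)
V=lambda P:R.from_euler("z",-8.31,degrees=True).apply(np.array(P)/1000.)+[.3986,.2832,0]
def pr(P):
  p=proj(ci,V(P)).astype(np.float32);return cv2.remap(g,p[:,0].reshape(1,-1),p[:,1].reshape(1,-1),1).ravel().astype(int).tolist()
for y,z0 in((23,28),(59,26),(-13,26)):
  for x in(-58,-50,-25,0,25,45): print(y,x,z0,pr([(x,y,z) for z in range(z0,z0+26,2)]))
```

```text
23 -58 28 [76, 75, 77, 92, 114, 130, 138, 142, 149, 148, 149, 149, 149]
23 -50 28 [62, 64, 72, 84, 106, 123, 133, 138, 146, 150, 150, 150, 151]
23 -25 28 [59, 62, 69, 82, 98, 121, 138, 143, 143, 150, 153, 160, 173]
23 0 28 [58, 60, 68, 88, 114, 143, 166, 175, 179, 183, 188, 186, 185]
23 25 28 [59, 63, 70, 87, 113, 140, 160, 177, 184, 186, 186, 187, 186]
23 45 28 [60, 65, 74, 95, 123, 149, 161, 173, 180, 184, 183, 180, 180]
59 -58 26 [80, 81, 87, 100, 119, 135, 147, 144, 146, 154, 163, 170, 180]
59 -50 26 [65, 71, 81, 97, 117, 137, 155, 169, 179, 186, 185, 183, 181]
59 -25 26 [64, 70, 80, 100, 117, 143, 166, 178, 181, 186, 188, 185, 181]
59 0 26 [61, 68, 81, 103, 135, 163, 170, 170, 166, 174, 183, 183, 180]
59 25 26 [63, 70, 82, 104, 132, 154, 167, 166, 153, 146, 140, 153, 173]
59 45 26 [63, 69, 83, 103, 127, 152, 164, 170, 175, 181, 183, 187, 187]
-13 -58 26 [76, 81, 107, 145, 180, 182, 182, 183, 182, 181, 179, 174, 172]
-13 -50 26 [144, 149, 153, 159, 170, 179, 183, 182, 180, 179, 178, 177, 177]
-13 -25 26 [134, 152, 164, 167, 166, 176, 182, 184, 182, 178, 179, 177, 171]
-13 0 26 [143, 169, 181, 184, 184, 186, 186, 183, 182, 180, 178, 176, 174]
-13 25 26 [159, 179, 187, 187, 186, 184, 184, 184, 184, 183, 180, 174, 172]
-13 45 26 [158, 177, 186, 187, 186, 186, 185, 186, 185, 184, 185, 185, 186]
```

```bash
python3 -c "
from bench import r
print(r.close_job())"
```

```text
the job is handed in; nothing more can be done
None
```

The open-up rail lies in the free bay and the open-down rail is nested level astride both laid rails. By my camera measurements it sits about 4 mm off lengthwise, inside the 10 mm limit. I handed the job in at about 20 s of the 58 s; no verdict came back.

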